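# Put the four condiments back on their own coasters

## Task

The four condiments are standing on one another's coasters. Rearrange them so that the jam jar stands upright in the middle of the round coaster, the tin in the middle of the square one, the red-capped spice jar in the middle of the three-cornered one and the salt shaker in the middle of the oblong one, with the spare white tile there as a free spot on the way if you need it. Never tip any of them over, and leave the oil jug where it stands.

Things in the scene. Friction and masses are not known exactly. Their poses are not given: they have to be found in the camera images.
- jam_jar: Jam jar: short wide closed glass jar with a white lid, 64 mm in diameter, 90 mm tall, about 0.33 kg. The widest of the four things; loose. Origin: centre of its underside; z up along its axis. May be gripped across the body or lid.
- tomato_tin: Food tin: plain straight closed can with a flat metal top, 57 mm in diameter, 72 mm tall (the lowest of the four), about 0.18 kg; loose. Origin: centre of its underside; z up along its axis.
- spice_jar: Spice jar: slim closed jar with a red cap, 42 mm in diameter (cap 45 mm, from 85 mm height up), 106 mm tall (the tallest of the four), about 0.11 kg; loose. Origin: centre of its underside; z up along its axis.
- salt_shaker: Salt shaker: small white shaker with a domed grey top, body up to 44 mm in diameter, 34 mm across the top above 70 mm height, 90 mm tall, about 0.1 kg; loose. Origin: centre of its underside; z up along its axis. Its foot is a little uneven: it may lean up to 0.05 rad when standing.
- round_coaster: Round wooden coaster with a cork face, 104 mm in diameter, 8 mm thick. The jam jar's place. Fixed to the worktop. Origin: centre of its underside, on the worktop (z = 0); z up; top face 8 mm above the origin.
- square_coaster: Square wooden coaster with a cork face, 90 x 90 mm, 8 mm thick, sides along its x and y. The tin's place. Fixed to the worktop. Origin: centre of its underside, on the worktop (z = 0); z up; top face 8 mm above the origin.
- triangle_coaster: Three-cornered wooden coaster with a cork face and rounded corners, 8 mm thick; its corners reach 62 mm and its sides 37 mm from the centre; one corner points along its +x. The spice jar's place. Fixed to the worktop. Origin: centre of its underside, on the worktop (z = 0); z up; top face 8 mm above the origin.
- oblong_coaster: Oblong wooden coaster with a cork face, 124 mm (its x) by 70 mm (its y), 8 mm thick. The salt shaker's place. Fixed to the worktop. Origin: centre of its underside, on the worktop (z = 0); z up; top face 8 mm above the origin.
- white_tile: Spare white ceramic tile, 90 x 90 mm, 8 mm thick, empty at the start: a free spot where one thing at a time can be set down meanwhile. Fixed to the worktop. Origin: centre of its underside, on the worktop (z = 0); z up; top face 8 mm above the origin.
- oil_jug: Bystander: tall yellow oil jug standing at the left of the work, 69 x 117 mm on plan (along its x and y), 243 mm tall; loose. Origin: centre of its underside; z up. It must stay where it stands.
Not all that is in view belongs to the job. What is shaped like the oblong_coaster but turquoise is not meant.

How it is judged:
At the end, for the whole second after the job is handed in: Jam jar on the round, tin on the square, spice jar on the three-cornered and salt shaker on the oblong coaster, each within 15 mm of the coaster's centre, resting on its face, upright within 0.15 rad, released and at rest; the oil jug upright and within 30 mm of where it stood (horizontal distance between jam_jar and round_coaster below 0.015 m and z of jam_jar in the frame of round_coaster between 0.005 and 0.011 m and angle between each of jam_jar, tomato_tin, spice_jar, salt_shaker, oil_jug's own z axis and vertical below 0.15 rad and linear speed of each of jam_jar, tomato_tin, spice_jar, salt_shaker below 0.02 m/s and angular speed of each of jam_jar, tomato_tin, spice_jar, salt_shaker below 0.2 rad/s and horizontal distance between tomato_tin and square_coaster below 0.015 m and z of tomato_tin in the frame of square_coaster between 0.005 and 0.011 m and horizontal distance between spice_jar and triangle_coaster below 0.015 m and z of spice_jar in the frame of triangle_coaster between 0.005 and 0.011 m and horizontal distance between salt_shaker and oblong_coaster below 0.015 m and z of salt_shaker in the frame of oblong_coaster between 0.005 and 0.011 m and distance of oil_jug from where it was at the start of the episode below 0.03 m); the robot touches nothing.
It fails at once if one of the four things is tipped over (more than 0.7 rad from upright) (angle between any of jam_jar, tomato_tin, spice_jar, salt_shaker's own z axis and vertical above 0.7 rad).
It fails at once if the oil jug is shoved more than 30 mm or knocked over (distance of oil_jug from where it was at the start of the episode above 0.03 m or angle between oil_jug's own z axis and vertical above 0.4 rad).
It also fails if it takes over 120 s, if anything falls off the work surface, if the arm or the gripper's body presses on something with over 40 N, if the wrist force passes 120 N, or if a joint passes its speed limit or range.

## Robot

A 7-joint arm with a two-finger parallel gripper is mounted at the origin on a cart in front of the work surface, level with it; the furniture and walls round the work are solid. World frame = base frame: x ahead of the robot, y to its left, z up, the work surface at z = 0. Lengths are in m, angles in rad, forces in N, time in s.
With the tool pointing down it reaches from about 0.425 to 0.925 m from the base axis. Payload 6.8 kg.
Tool frame: the origin (TCP) lies on the centre line of the jaws, within the pads' length; the fingertips stand 25 mm ahead of it and the grasp point (between the pads) lies 6 mm ahead of it; z points along the fingers, y is the line along which they close (so a half turn about z gives the same grasp; the last joint's range is limited). The gripper opens to 85 mm and grips with 20 to 120 N. Pads are 22 mm wide; open, the fingers measure 114 mm over their backs; the gripper's body (76 mm by 85 mm) begins 54 mm behind the grasp point. The pads swing forward as they close: fully open they stand 13 mm farther back than shut.
Start: joints at [1.123, 0.477, 0.022, 1.555, -0.011, 1.109, -0.083], TCP at [0.225, -0.636, 0.224] pointing down, gripper open.
Joint ranges: [-2.96, 2.96], [-0.34, 2.1], [-1.41, 1.46], [0.24, 2.44], [-1.37, 4.51], [0.17, 1.92], [-2.96, 2.96]. Speed limits (rad/s): [2.39, 2.39, 3.14, 3.14, 3.14, 3.14, 3.14].

## Interface

Orientations are given as a rotation vector (axis times angle).
In Python, from bench import telemetry, grab_frame, job gives the robot as it stands.
- The arm moves only by the tool apply_moves, never from a script. Its argument "rows" is a list of rows, each a list of 2 entries, a list of its own where there are three numbers: the shift along the tool's x, y, z each as a share of 250 mm, from -1 to 1, then the turn, a rotation vector about the tool's x, y, z each as a share of pi rad, from -1 to 1. A call has 1 to 10 rows; each row is the pose to reach, as a shift and turn from the pose commanded when the call began, along the tool's axes at that moment, turning the shorter way round; what a row does not reach only later rows make up. A row lasts 1/8 s, in which the tool goes at most 62.5 mm and 10.7 degrees, less where a joint would pass 70% of its speed; a pose out of reach is approached as far as the arm can. A call with a number of a shift or a turn outside -1 to 1 is refused whole. A call with a gripper value outside its range is refused whole. "jaw" is the gripper's target within -1 to 1 (fully open at 1, half-way at 0, shut at -1), set as the call begins (left out, the last holds). The fingers move at their own pace and stop on an object; "newtons" is the grip in N (left out, the last holds). Time passes only in rows, so rows that repeat a pose let the fingers close. It gives the time, the measured TCP pose, the force, the opening and the grip force at its end, in the units of the state.
- telemetry.get_obs(): the state, without advancing time (a new reading comes with each control period).
- grab_frame(name): name is "scene" or "side" or "wrist"; returns a dict with "frame" (420x560x3 uint8, red, green, blue), "vertical_fov" (degrees; the focal length in pixels is half the picture's height over the tangent of half this angle, whatever the lens; pixels are square), "cx", "cy" (the principal point, pixels), "k1" (the pictures are not rectified: a ray, as slopes to the right and down, at radius r is drawn at 1 + k1 r^2 times it, then the intrinsics apply), "origin" and "attitude" of the camera in the world. Camera axes: x right, y up, looking along -z (the intrinsics and any distortion apply to the point x, -y, -z); pixel columns grow to the right and rows downward; lengths in m; the calibration is good to about 2 mm. A picture is of the moment at which its call begins. There is no depth.
- job.hand_in(): hands the job in; it is judged then, once.
The state is a dict: "clock": time; "joints": joint angles; "qvel": joint speeds; "tau": joint torques, N m; "tcp_pos": TCP position; "orientation": TCP orientation; "contact_force": force on the tool from outside, world axes, zero at the start; "moment": the same for the moment, N m; "grip_width": finger opening in m; "gripper_force": force on a finger pad.
Only numpy, scipy, OpenCV 4.12 (cv2) and the standard library are available. Lean on these libraries where they do the work, as an engineer would, in place of code of your own. Each camera call takes 0.05 s, during which the arm holds its last target. There are 200 camera calls.

## Working session

There is one attempt and no reset: what is moved stays moved. The work goes in short steps, Python scripts to look and compute and a tool call to move; the robot and the scene stay as the last step left them, time stands still between calls to the robot, and variables do not carry over. Pictures are saved under pics/ and viewed, at most 14 in all, crops included, and the job is handed in when it is done.

Besides the shell and the picture viewer there is one more tool, called after "Call:" as name(argument=value, ...) on one line, values as JSON. apply_moves: Moves the arm, as the interface text tells. Its arguments: {"type":"object","properties":{"rows":{"type":"array"},"jaw":{"type":"number"},"newtons":{"type":"number"}},"required":["rows"]}

```bash
mkdir -p pics
cat > h.py <<'E'
import numpy as np, cv2
from bench import telemetry, grab_frame, job
def grab(n,fn=None):
    d=grab_frame(n)
    if fn: cv2.imwrite('pics/'+fn,d['frame'][:,:,::-1])
    return d
def _R(d):
    from scipy.spatial.transform import Rotation as Ro
    a=np.array(d['attitude'],float)
    return a if a.shape==(3,3) else (Ro.from_rotvec(a).as_matrix() if a.size==3 else None)
def ray(d,u,v):
    f=210/np.tan(np.radians(d['vertical_fov'])/2)
    K=np.array([[f,0,d['cx']],[0,f,d['cy']],[0,0,1]])
    p=cv2.undistortPoints(np.array([[[u,v]]],float),K,np.array([d['k1'],0,0,0.]))[0,0]
    return np.array(d['origin']),_R(d)@np.array([p[0],-p[1],-1])
def plane(d,u,v,z):
    o,r=ray(d,u,v); return o+r*(z-o[2])/r[2]
def proj(d,P):
    f=210/np.tan(np.radians(d['vertical_fov'])/2)
    c=_R(d).T@(np.array(P,float)-np.array(d['origin'])); s=np.array([c[0],-c[1]])/-c[2]
    return f*s*(1+d['k1']*(s@s))+[d['cx'],d['cy']]
E
python3 - <<'E'
from h import *
for n in ['scene','side','wrist']:
    d=grab(n,n+'0.png'); print(n,{k:d[k] for k in d if k!='frame'})
print(telemetry.get_obs())
E
```

```text
scene {'vertical_fov': 46.632797417544325, 'cx': 277.3123372048685, 'cy': 215.829631125342, 'k1': 0.014936058058563663, 'origin': array([-0.16676694,  1.00124183,  0.5859252 ]), 'attitude': array([ 0.44002848, -1.39840944, -2.17749127])}
side {'vertical_fov': 51.79349526150653, 'cx': 284.6284082866569, 'cy': 205.33989447213742, 'k1': 0.032282725430267195, 'origin': array([ 0.41202216, -0.88390968,  0.50819732]), 'attitude': array([ 1.11203605, -0.05794859, -0.0755561 ])}
wrist {'vertical_fov': 68.88834199881718, 'cx': 279.08206565844534, 'cy': 208.48091559931842, 'k1': -0.06940304695113246, 'origin': array([ 0.28847536, -0.61419678,  0.372648  ]), 'attitude': array([-0.23327363,  0.16821884, -1.22208329])}
{'clock': 0.15, 'joints': array([ 1.12288764,  0.47764548,  0.02229588,  1.55616601, -0.01150651,
        1.10928184, -0.0831236 ]), 'qvel': array([ 0.00010199, -0.00346914,  0.00042301, -0.00261904,  0.00030194,
       -0.00097266, -0.00055506]), 'tau': array([ 2.91356024e-03, -5.96921933e+01,  1.61029670e+00, -2.81490433e+01,
        1.26373858e-02,  6.55968441e-03,  1.92709558e-05]), 'tcp_pos': array([ 0.22486464, -0.63598069,  0.22334906]), 'orientation': array([-3.09502508e+00, -5.31036334e-01,  4.68121098e-04]), 'contact_force': array([0.45801685, 0.39683318, 0.72704632]), 'moment': array([-0.02957483, -0.01939317,  0.02231677]), 'gripper_force': 0.0, 'grip_width': 0.08536527135306708}
```

View pics/scene0.png

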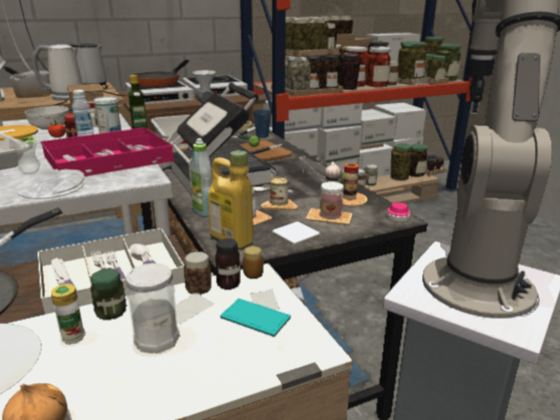

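View pics/side0.png

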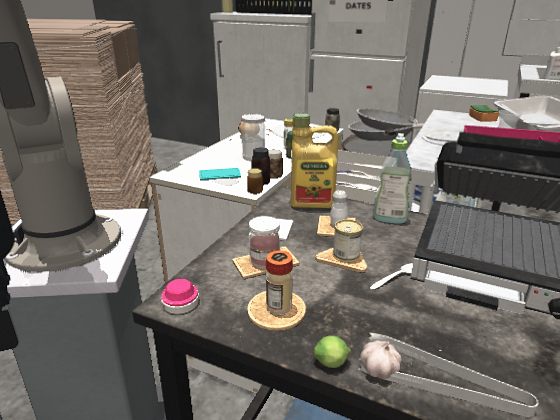

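Side view: the spice jar (279,280) is on the round coaster, the jam jar (264,244) on the oblong, the tin (348,238) on the triangle and the salt shaker (339,205) on the square. The tile is at scene (296,232), partly hidden behind the jam jar in side. Lookalikes: the turquoise oblong at side (220,174) on the other table is not meant. The jam-like jars at (260,165) and the pink pot at (180,290) aren't ours either.

Run:
```python
from h import *
d=grab('side'); s=grab('scene')
for n,u,v,z in [('round',277,309,.008),('obl',265,262,.008),('tri',342,259,.008),('sq',332,226,.008),('jug',315,205,0),('bottle',392,218,0),('pink',180,305,0),('lid',264,223,.098),('cap',280,256,.114),('tintop',348,225,.08),('salttop',339,192,.098),('lime',332,362,0),('garlic',380,372,0),('grill',420,300,0)]:
    print(n,plane(d,u,v,z).round(3))
for n,u,v,z in [('tile',296,232,.008),('jamlid',331,187,.098),('tintop',280,180,.08),('cap',351,167,.114),('jug',232,243,0)]:
    print('s',n,plane(s,u,v,z).round(3))
cv2.imwrite('pics/c1.png',cv2.resize(d['frame'][170:340,140:420,::-1],(784,476),interpolation=cv2.INTER_CUBIC))
w=grab('wrist')
from scipy.spatial.transform import Rotation as Ro
T=telemetry.get_obs();Rt=Ro.from_rotvec(T['orientation']).as_matrix()
print(Rt.round(3)); print((Rt.T@(w['origin']-T['tcp_pos'])).round(4)); print((Rt.T@__import__('h')._R(w)).round(3))
```

```text
round [ 0.457 -0.283  0.008]
obl [ 0.443 -0.133  0.008]
tri [ 0.605 -0.135  0.008]
sq [0.611 0.008 0.008]
jug [0.59 0.14 0.  ]
bottle [0.772 0.052 0.   ]
pink [ 0.285 -0.248  0.   ]
lid [ 0.443 -0.13   0.098]
cap [ 0.463 -0.277  0.114]
tintop [ 0.616 -0.119  0.08 ]
salttop [0.621 0.005 0.098]
lime [ 0.533 -0.402  0.   ]
garlic [ 0.601 -0.427  0.   ]
grill [ 0.723 -0.268  0.   ]
s tile [0.459 0.026 0.008]
s jamlid [ 0.435 -0.111  0.098]
s tintop [ 0.609 -0.114  0.08 ]
s cap [ 0.448 -0.253  0.114]
s jug [0.566 0.161 0.   ]
[[ 0.943  0.333 -0.   ]
 [ 0.333 -0.943  0.001]
 [-0.    -0.001 -1.   ]]
[ 0.0673  0.0005 -0.1493]
[[ 0.001  0.964  0.267]
 [ 1.    -0.001  0.001]
 [ 0.001  0.267 -0.964]]
```

View pics/c1.png

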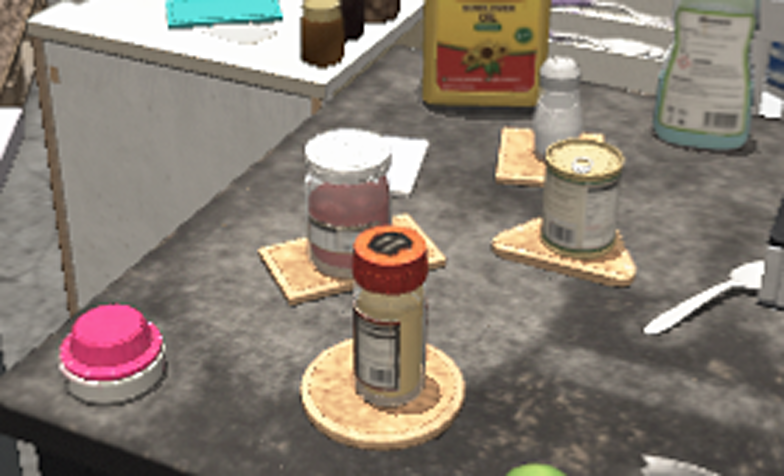

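Crop confirms the four things and their coasters. Moving over them for a top view.

Call:
apply_moves(rows=[[[0,0,-0.43],[0,0,0]],[[0,0,-0.43],[0,0,0]],[[0.87,-0.7,-0.43],[0,0,0]],[[0.87,-0.7,-0.43],[0,0,0]],[[0.87,-0.7,-0.43],[0,0,0]],[[0.87,-0.7,-0.43],[0,0,0]],[[0.87,-0.7,-0.43],[0,0,0]],[[0.87,-0.7,-0.43],[0,0,0]]], jaw=1, newtons=40)

```text
clock: 1.3
tcp_pos: [0.3736, -0.3964, 0.3319]
orientation: [-3.095, -0.539, -0.001]
contact_force: [-0.4, -0.7, -0.2]
grip_width: 0.0852
gripper_force: 0.0
```

Call:
apply_moves(rows=[[[0.87,-0.7,-0.4],[0,0,0.108]],[[0.87,-0.7,-0.4],[0,0,0.108]],[[0.87,-0.7,-0.4],[0,0,0.108]],[[0.87,-0.7,-0.4],[0,0,0.108]],[[0.87,-0.7,-0.4],[0,0,0.108]],[[0.87,-0.7,-0.4],[0,0,0.108]],[[0.87,-0.7,-0.4],[0,0,0.108]],[[0.87,-0.7,-0.4],[0,0,0.108]]])

```text
clock: 2.3
tcp_pos: [0.5175, -0.1637, 0.431]
orientation: [3.141, -0.005, -0.002]
contact_force: [0.7, -0.3, -0.2]
grip_width: 0.0851
gripper_force: 0.0
```

Run:
```python
from h import *
d=grab('wrist','w1.png'); t=telemetry.get_obs(); print(t['tcp_pos'],t['orientation'],t['qvel'].round(3),d['origin'])
np.save('w1.npy',d,allow_pickle=True)
```

```text
[ 0.51758978 -0.16343256  0.43108339] [ 3.14126914e+00 -4.50822446e-03 -1.68964177e-03] [-0.002  0.    -0.01  -0.001 -0.001 -0.    -0.003] [ 0.58513061 -0.16433493  0.58033391]
```

View pics/w1.png

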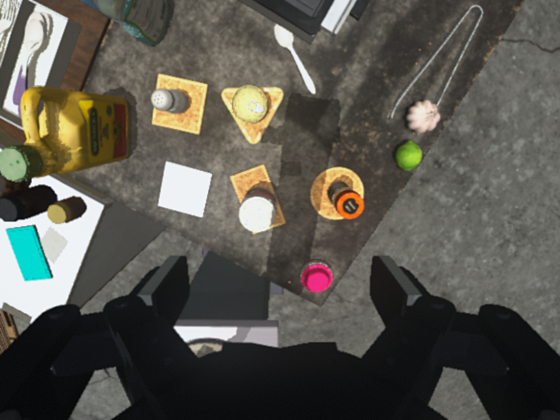

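Top view: square (180,104) with salt (165,100), triangle (250,110) with tin (250,104), tile (185,189), oblong (258,198) with jam lid (256,213), round (338,194) with red cap (350,205). Now measure them.

Run:
```python
from h import *
d=np.load('w1.npy',allow_pickle=True).item(); I=d['frame']; hsv=cv2.cvtColor(I,cv2.COLOR_RGB2HSV)
cork=cv2.inRange(hsv,(8,70,110),(24,255,255)); white=cv2.inRange(hsv,(0,0,175),(180,45,255)); red=cv2.inRange(hsv,(0,190,120),(12,255,255))
def comp(m,x0,y0,x1,y1):
    k=np.zeros_like(m);k[y0:y1,x0:x1]=m[y0:y1,x0:x1]
    n,l,s,c=cv2.connectedComponentsWithStats(k); i=1+s[1:,4].argmax(); p=np.argwhere(l==i)[:,::-1]; return p,s[i,4]
def W(p,z): return np.array([plane(d,u,v,z)[:2] for u,v in p],np.float32)
for n,m,b in [('sq',cork,(140,65,215,140)),('tri',cork,(215,75,290,150)),('obl',cork,(222,155,295,240)),('round',cork,(300,155,375,230)),('tile',white,(150,155,222,222))]:
    p,a=comp(m,*b); w=W(p,.008)
    r=cv2.minAreaRect(w); c=cv2.minEnclosingCircle(w); t=cv2.minEnclosingTriangle((w*1000).reshape(-1,1,2))[1].reshape(-1,2)
    print(n,a,'rect',np.round(r[0],4),np.round(r[1],4),round(r[2],1),'circ',np.round(c[0],4),round(c[1],4),'tri',t.round(),t.mean(0).round(1))
for n,m,b,z in [('lid',white,(235,195,280,235),.098),('cap',red,(330,185,370,225),.114)]:
    p,a=comp(m,*b); w=W(p,z); c=cv2.minEnclosingCircle(w); r=cv2.minAreaRect(w); print(n,a,np.round(c[0],4),round(c[1],4),np.round(r[0],4),np.round(r[1],4))
v=cv2.resize(I[65:245,140:375,::-1],(783,600),interpolation=cv2.INTER_CUBIC); cv2.imwrite('pics/c2.png',v)
print('jug pts', plane(d,132,158,0),plane(d,128,95,.15))
```

```text
sq 1631 rect [0.6214 0.0165] [0.0927 0.0929] 77.0 circ [0.6215 0.0161] 0.0633 tri [[678. 142.]
 [673. -44.]
 [500.  -2.]] [616.9  32.3]
tri 750 rect [ 0.6018 -0.1292] [0.0529 0.1085] 66.4 circ [ 0.5967 -0.1413] 0.0547 tri [[ 649.  -79.]
 [ 648. -182.]
 [ 525. -111.]] [ 607.3 -124. ]
obl 906 rect [ 0.4746 -0.1123] [0.0603 0.0724] 19.4 circ [ 0.4747 -0.1121] 0.0446 tri [[ 474.  -25.]
 [ 521. -153.]
 [ 400. -152.]] [ 465.2 -109.8]
round 1872 rect [ 0.4559 -0.2758] [0.1049 0.1053] 1.4 circ [ 0.452 -0.279] 0.0579 tri [[ 404. -371.]
 [ 404. -194.]
 [ 561. -267.]] [ 456.3 -277.3]
tile 2123 rect [0.4641 0.0188] [0.0898 0.0905] 74.0 circ [0.4637 0.0188] 0.0621 tri [[ 411. -104.]
 [ 411.   81.]
 [ 577.   33.]] [466.3   3.4]
lid 973 [ 0.4409 -0.1269] 0.0308 [ 0.4413 -0.125 ] [0.0541 0.0588]
cap 194 [ 0.4602 -0.2756] 0.0221 [ 0.4601 -0.2753] [0.0434 0.0412]
jug pts [0.52474863 0.11763425 0.        ] [0.62577139 0.04066962 0.15      ]
```

View pics/c2.png

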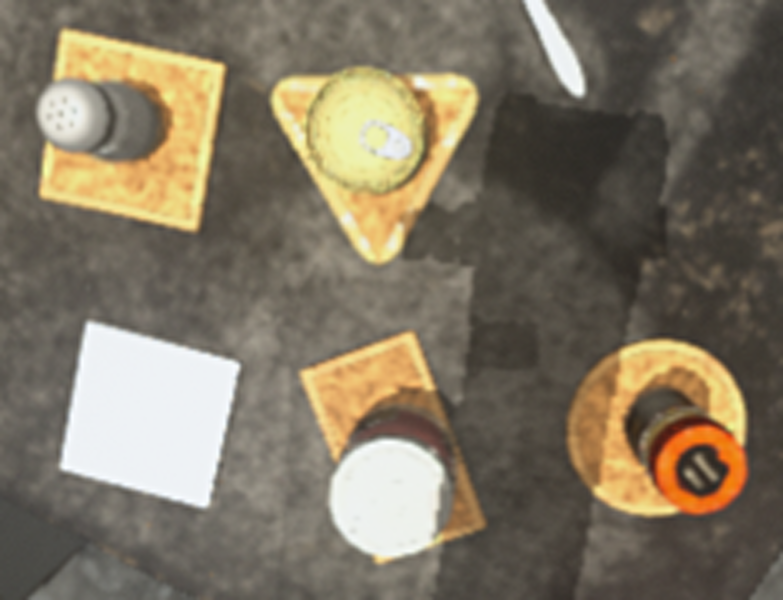

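Crop gives clear corners: oblong (302,373),(413,333),(486,523),(376,562); triangle tips (274,79),(477,78),(378,263); salt top (73,115); tin top (366,130).

Run:
```python
from h import *
d=np.load('w1.npy',allow_pickle=True).item()
q=lambda x,y,z:plane(d,140+x/3.332-.35,65+y/3.333-.35,z)[:2]*1000
o=np.array([q(*p,8) if 0 else q(*p,.008) for p in [(302,373),(413,333),(486,523),(376,562)]]); print('obl',o.round(1),o.mean(0).round(1),[np.linalg.norm(o[i]-o[i-1]).round(1) for i in range(4)])
t=np.array([q(*p,.008) for p in [(274,79),(477,78),(378,263)]]); c=t.mean(0); print('tri',t.round(1),c.round(1),np.linalg.norm(t-c,axis=1).round(1))
print('salt',q(73,115,.096).round(1),'tin',q(366,130,.08).round(1),'jam',q(389,500,.098).round(1),'spice',q(700,467,.114).round(1))
```

```text
obl [[ 488.8  -71.7]
 [ 511.2 -135.1]
 [ 399.2 -176.4]
 [ 374.9 -110.9]] [ 443.5 -123.5] [np.float64(120.4), np.float64(67.2), np.float64(119.3), np.float64(69.9)]
tri [[ 647.   -63.1]
 [ 646.7 -171. ]
 [ 549.9 -116.4]] [ 614.5 -116.8] [62.7 63.  64.6]
salt [623.5  14.4] tin [ 616.  -118.1] jam [ 440.5 -126.6] spice [ 461.2 -275.7]
```

Call:
apply_moves(rows=[[[-0.306,-0.15,0.25],[0,0,0]],[[-0.306,-0.15,0.5],[0,0,0]],[[-0.306,-0.15,0.75],[0,0,0]],[[-0.306,-0.15,0.88],[0,0,0]],[[-0.306,-0.15,0.92],[0,0,0]],[[-0.306,-0.15,0.92],[0,0,0]]])

```text
clock: 3.1
tcp_pos: [0.4426, -0.1246, 0.2026]
orientation: [3.142, -0.001, 0.001]
contact_force: [0.5, 0.3, 0.6]
grip_width: 0.0851
gripper_force: 0.0
```

Call:
apply_moves(rows=[[[-0.006,0.006,0.15],[0,0,0]],[[-0.006,0.006,0.28],[0,0,0]],[[-0.006,0.006,0.4],[0,0,0]],[[-0.006,0.006,0.5],[0,0,0]],[[-0.006,0.006,0.538],[0,0,0]],[[-0.006,0.006,0.538],[0,0,0]],[[-0.006,0.006,0.538],[0,0,0]]])

```text
clock: 3.98
tcp_pos: [0.4418, -0.1258, 0.0685]
orientation: [3.141, 0.0, 0.004]
contact_force: [0.5, 0.3, -0.1]
grip_width: 0.0854
gripper_force: 0.0
```

Call:
apply_moves(rows=[[[0,0,0],[0,0,0]],[[0,0,0],[0,0,0]],[[0,0,0],[0,0,0]],[[0,0,0],[0,0,0]],[[0,0,0],[0,0,0]],[[0,0,0],[0,0,0]],[[0,0,0],[0,0,0]],[[0,0,0],[0,0,0]]], jaw=-1, newtons=40)

```text
clock: 4.97
tcp_pos: [0.4414, -0.126, 0.0682]
orientation: [3.141, 0.0, 0.003]
contact_force: [-1.2, -1.3, 6.7]
grip_width: 0.0605
gripper_force: 41.6
```

Call:
apply_moves(rows=[[[0,0,-0.1],[0,0,0]],[[0,0,-0.2],[0,0,0]],[[0.02,-0.15,-0.22],[0,0,0]],[[0.05,-0.3,-0.22],[0,0,0]],[[0.07,-0.45,-0.22],[0,0,0]],[[0.088,-0.55,-0.22],[0,0,0]],[[0.09,-0.58,-0.22],[0,0,0]],[[0.09,-0.58,-0.15],[0,0,0]],[[0.09,-0.58,-0.08],[0,0,0]],[[0.09,-0.58,-0.03],[0,0,0]]])

```text
clock: 6.22
tcp_pos: [0.4621, 0.0183, 0.0737]
orientation: [3.141, -0.001, -0.002]
contact_force: [0.0, -0.4, -4.3]
grip_width: 0.0605
gripper_force: 46.3
```

Call:
apply_moves(rows=[[[0,0,0.01],[0,0,0]],[[0,0,0.02],[0,0,0]],[[0,0,0.027],[0,0,0]],[[0,0,0.027],[0,0,0]],[[0,0,0.027],[0,0,0]]])

```text
clock: 6.85
tcp_pos: [0.4634, 0.0194, 0.0683]
orientation: [3.141, 0.0, 0.002]
contact_force: [-0.8, -1.8, 1.1]
grip_width: 0.0607
gripper_force: 46.4
```

Call:
apply_moves(rows=[[[0,0,0],[0,0,0]],[[0,0,0],[0,0,0]],[[0,0,0],[0,0,0]],[[0,0,0],[0,0,0]],[[0,0,0],[0,0,0]],[[0,0,0],[0,0,0]]], jaw=1)

```text
clock: 7.6
tcp_pos: [0.4629, 0.0195, 0.0678]
orientation: [3.142, 0.001, 0.0]
contact_force: [0.3, -0.5, -0.1]
grip_width: 0.0854
gripper_force: 0.0
```

Call:
apply_moves(rows=[[[0,0,-0.15],[0,0,0]],[[0,0,-0.35],[0,0,0]],[[0,0,-0.55],[0,0,0]],[[0.2,0,-0.6],[0,0,0]],[[0.4,0.01,-0.6],[0,0,0]],[[0.57,0.02,-0.6],[0,0,0]],[[0.63,0.02,-0.6],[0,0,0]],[[0.64,0.02,-0.6],[0,0,0]],[[0.64,0.02,-0.6],[0,0,0]]])

```text
clock: 8.72
tcp_pos: [0.6218, 0.0148, 0.2177]
orientation: [3.141, 0.002, -0.002]
contact_force: [0.3, 0.5, 0.4]
grip_width: 0.0852
gripper_force: 0.0
```

Run:
```python
from h import *
d=grab('wrist','w2.png'); t=telemetry.get_obs(); print(t['tcp_pos'],t['orientation'])
np.save('w2.npy',d,allow_pickle=True)
print(proj(d,(.623,.014,.098)),proj(d,(.623,.014,.055)))
```

```text
[0.62170045 0.01476313 0.2178852 ] [ 3.14130870e+00  1.63771292e-03 -1.17210370e-03]
[279.59639457 199.48783812] [279.54930996 189.59044435]
```

View pics/w2.png

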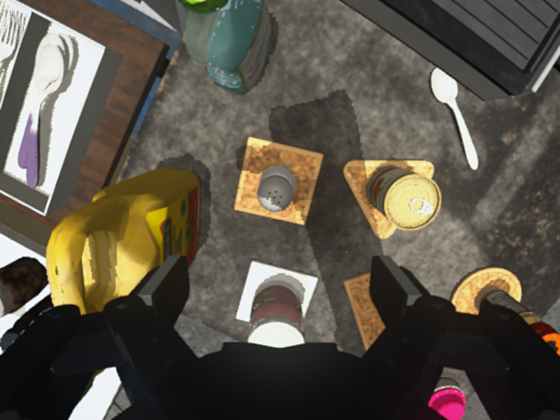

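Jam stands on tile (275,310 area); salt top at (276,196), about 3 mm from expected. Tin (410,198), triangle (393,195). Descend on salt.

Call:
apply_moves(rows=[[[0.009,-0.005,0.15],[0,0,0]],[[0.009,-0.005,0.3],[0,0,0]],[[0.009,-0.005,0.45],[0,0,0]],[[0.009,-0.005,0.57],[0,0,0]],[[0.009,-0.005,0.623],[0,0,0]],[[0.009,-0.005,0.623],[0,0,0]],[[0.009,-0.005,0.623],[0,0,0]]])

```text
clock: 9.65
tcp_pos: [0.626, 0.016, 0.0636]
orientation: [-3.141, -0.001, -0.004]
contact_force: [-0.9, 0.2, -0.2]
grip_width: 0.0857
gripper_force: 0.0
```

Call:
apply_moves(rows=[[[0,0,0],[0,0,0]],[[0,0,0],[0,0,0]],[[0,0,0],[0,0,0]],[[0,0,0],[0,0,0]],[[0,0,0],[0,0,0]],[[0,0,0],[0,0,0]],[[0,0,0],[0,0,0]],[[0,0,0],[0,0,0]]], jaw=-1, newtons=30)

```text
clock: 10.65
tcp_pos: [0.6256, 0.0159, 0.0626]
orientation: [-3.142, -0.001, -0.001]
contact_force: [-0.8, 0.6, 5.6]
grip_width: 0.0325
gripper_force: 29.8
```

Call:
apply_moves(rows=[[[0,0,-0.1],[0,0,0]],[[0,0,-0.3],[0,0,0]],[[0,0,-0.5],[0,0,0]],[[-0.1,0.08,-0.6],[0,0,0]],[[-0.25,0.2,-0.6],[0,0,0]],[[-0.42,0.33,-0.6],[0,0,0]],[[-0.58,0.45,-0.6],[0,0,0]],[[-0.68,0.53,-0.6],[0,0,0]],[[-0.728,0.56,-0.6],[0,0,0]],[[-0.728,0.56,-0.6],[0,0,0]]])

```text
clock: 11.9
tcp_pos: [0.4431, -0.1243, 0.2121]
orientation: [3.142, -0.0, 0.0]
contact_force: [0.1, -0.0, -1.1]
grip_width: 0.0318
gripper_force: 30.1
```

Run:
```python
from h import *
d=grab('side'); t=telemetry.get_obs(); print(t['tcp_pos'],t['grip_width'])
print(proj(d,t['tcp_pos']))
I=d['frame'];u,v=proj(d,t['tcp_pos']).astype(int)
cv2.imwrite('pics/s3.png',cv2.resize(I[v-100:v+130,u-110:u+130,::-1],None,fx=2.6,fy=2.6,interpolation=cv2.INTER_CUBIC))
```

```text
[ 0.443953   -0.12356242  0.21218905] 0.032012965934649945
[263.80212071 167.77243892]
```

View pics/s3.png

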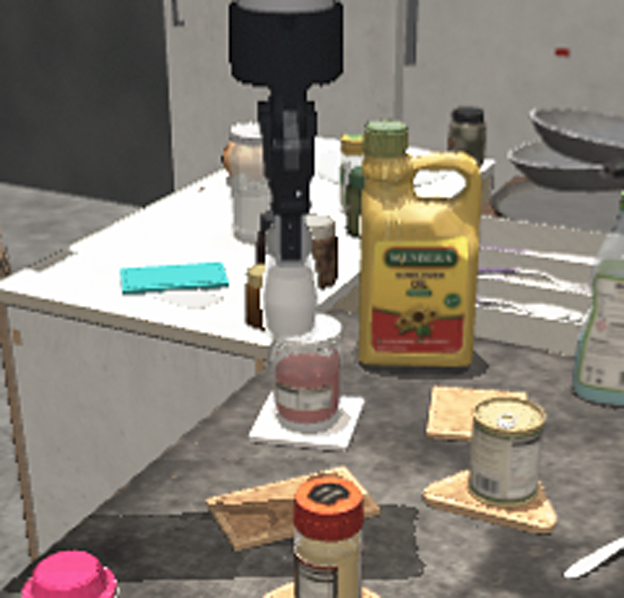

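Salt held upright over the oblong coaster; jam stands well on the tile. Lower.

Call:
apply_moves(rows=[[[0,0,0.15],[0,0,0]],[[0,0,0.3],[0,0,0]],[[0,0,0.43],[0,0,0]],[[0,0,0.52],[0,0,0]],[[0,0,0.56],[0,0,0]],[[0,0,0.58],[0,0,0]],[[0,0,0.59],[0,0,0]],[[0,0,0.597],[0,0,0]],[[0,0,0.597],[0,0,0]],[[0,0,0.597],[0,0,0]]])

```text
clock: 13.2
tcp_pos: [0.4434, -0.1244, 0.0632]
orientation: [3.141, 0.0, 0.001]
contact_force: [-0.3, 0.9, -0.5]
grip_width: 0.0322
gripper_force: 30.1
```

Call:
apply_moves(rows=[[[0,0,0],[0,0,0]],[[0,0,0],[0,0,0]],[[0,0,0],[0,0,0]],[[0,0,0],[0,0,0]],[[0,0,0],[0,0,0]],[[0,0,0],[0,0,0]],[[0,0,0],[0,0,0]]], jaw=1)

```text
clock: 14.08
tcp_pos: [0.4432, -0.1242, 0.0628]
orientation: [3.142, 0.001, 0.0]
contact_force: [1.0, -0.5, 0.1]
grip_width: 0.0854
gripper_force: 0.0
```

Call:
apply_moves(rows=[[[0,0,-0.12],[0,0,0]],[[0,0,-0.3],[0,0,0]],[[0,0,-0.5],[0,0,0]],[[0.1,0,-0.6],[0,0,0]],[[0.3,-0.01,-0.6],[0,0,0]],[[0.5,-0.02,-0.6],[0,0,0]],[[0.65,-0.025,-0.6],[0,0,0]],[[0.69,-0.025,-0.6],[0,0,0]],[[0.69,-0.025,-0.6],[0,0,0]]])

```text
clock: 15.2
tcp_pos: [0.6153, -0.1178, 0.2123]
orientation: [-3.141, -0.001, 0.002]
contact_force: [0.2, 0.4, -0.4]
grip_width: 0.0853
gripper_force: 0.0
```

Run:
```python
from h import *
d=grab('wrist','w4.png'); t=telemetry.get_obs(); print(t['tcp_pos'],t['orientation'])
print(proj(d,(.616,-.118,.08)), proj(d,(.443,-.124,.098)), proj(d,(.4605,-.2755,.114)))
```

```text
[ 0.61466229 -0.1180496   0.21248994] [ 3.14151719e+00  4.87604522e-04 -2.13701407e-03]
[278.92794529 196.83112793] [284.38375457 360.15013074] [434.57860794 355.10257996]
```

View pics/w4.png

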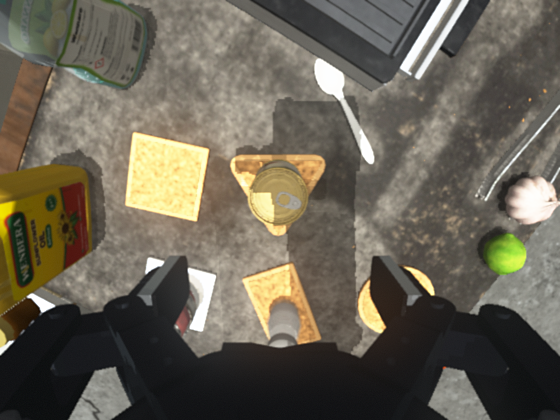

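Tin top (279,195) matches; salt upright on oblong (283,330); square now bare at (168,176).

Call:
apply_moves(rows=[[[0.006,0,0.15],[0,0,0]],[[0.006,0,0.3],[0,0,0]],[[0.006,0,0.45],[0,0,0]],[[0.006,0,0.57],[0,0,0]],[[0.006,0,0.62],[0,0,0]],[[0.006,0,0.64],[0,0,0]],[[0.006,0,0.64],[0,0,0]],[[0.006,0,0.64],[0,0,0]]])

```text
clock: 16.25
tcp_pos: [0.618, -0.118, 0.0541]
orientation: [3.141, 0.001, 0.003]
contact_force: [-0.1, -0.1, 0.6]
grip_width: 0.0855
gripper_force: 0.0
```

Call:
apply_moves(rows=[[[0,0,0],[0,0,0]],[[0,0,0],[0,0,0]],[[0,0,0],[0,0,0]],[[0,0,0],[0,0,0]],[[0,0,0],[0,0,0]],[[0,0,0],[0,0,0]],[[0,0,0],[0,0,0]],[[0,0,0],[0,0,0]]], jaw=-1, newtons=35)

```text
clock: 17.25
tcp_pos: [0.6176, -0.1178, 0.0536]
orientation: [3.142, 0.001, 0.001]
contact_force: [-1.9, -0.1, 6.3]
grip_width: 0.0559
gripper_force: 36.7
```

Run:
```python
from h import *
d=grab('wrist'); I=cv2.imread('pics/w4.png')
# calibrated pose of w4: shift current camera origin by tcp difference
t=telemetry.get_obs(); d['origin']=np.array(d['origin'])+np.array([.61466,-.11805,.21249])-t['tcp_pos']
hsv=cv2.cvtColor(I,cv2.COLOR_BGR2HSV); m=cv2.inRange(hsv,(8,60,110),(26,255,255)); k=np.zeros_like(m); k[120:230,115:220]=m[120:230,115:220]
w=np.array([plane(d,u,v,.008)[:2] for v,u in np.argwhere(k)],np.float32); w=w[np.linalg.norm(w-[.621,.0165],axis=1)<.07]
print(cv2.minAreaRect(w),w.mean(0),t['tcp_pos'])
```

```text
((0.6226541996002197, 0.014260508120059967), (0.12445522099733353, 0.12862135469913483), 87.2415542602539) [0.6189913  0.00426698] [ 0.61757748 -0.11779021  0.05359341]
```

Call:
apply_moves(rows=[[[0,0,-0.1],[0,0,0]],[[0,0,-0.22],[0,0,0]],[[0,-0.12,-0.24],[0,0,0]],[[0.01,-0.27,-0.24],[0,0,0]],[[0.02,-0.42,-0.24],[0,0,0]],[[0.02,-0.51,-0.24],[0,0,0]],[[0.02,-0.537,-0.24],[0,0,0]],[[0.02,-0.537,-0.16],[0,0,0]],[[0.02,-0.537,-0.08],[0,0,0]],[[0.02,-0.537,-0.03],[0,0,0]]])

```text
clock: 18.55
tcp_pos: [0.6208, 0.0147, 0.0577]
orientation: [3.141, -0.002, -0.005]
contact_force: [0.0, 0.2, -1.5]
grip_width: 0.0555
gripper_force: 37.8
```

Call:
apply_moves(rows=[[[0,0,0.01],[0,0,0]],[[0,0,0.02],[0,0,0]],[[0,0,0.028],[0,0,0]],[[0,0,0.028],[0,0,0]],[[0,0,0.028],[0,0,0]]])

```text
clock: 19.18
tcp_pos: [0.6223, 0.0164, 0.0537]
orientation: [3.142, 0.001, 0.001]
contact_force: [-0.2, -0.5, -0.9]
grip_width: 0.0561
gripper_force: 38.0
```

Call:
apply_moves(rows=[[[0,0,0],[0,0,0]],[[0,0,0],[0,0,0]],[[0,0,0],[0,0,0]],[[0,0,0],[0,0,0]],[[0,0,0],[0,0,0]],[[0,0,0],[0,0,0]]], jaw=1)

```text
clock: 19.92
tcp_pos: [0.6221, 0.0163, 0.0533]
orientation: [-3.142, -0.001, 0.0]
contact_force: [0.6, -0.9, -0.3]
grip_width: 0.0852
gripper_force: 0.0
```

Call:
apply_moves(rows=[[[0,0,-0.15],[0,0,0]],[[0,0,-0.35],[0,0,0]],[[0,0,-0.58],[0,0,0]],[[-0.05,0.1,-0.7],[0,0,0]],[[-0.15,0.27,-0.7],[0,0,0]],[[-0.25,0.45,-0.7],[0,0,0]],[[-0.32,0.58,-0.7],[0,0,0]]])

```text
clock: 20.8
tcp_pos: [0.5408, -0.131, 0.2285]
orientation: [3.141, -0.002, -0.0]
contact_force: [0.1, -0.1, -0.7]
grip_width: 0.0854
gripper_force: 0.0
```

Call:
apply_moves(rows=[[[-0.1,0.18,0],[0,0,0]],[[-0.2,0.36,0],[0,0,0]],[[-0.29,0.53,0],[0,0,0]],[[-0.326,0.587,0],[0,0,0]],[[-0.326,0.587,0],[0,0,0]],[[-0.326,0.587,0],[0,0,0]]])

```text
clock: 21.55
tcp_pos: [0.4619, -0.2736, 0.2284]
orientation: [-3.141, -0.005, -0.001]
contact_force: [0.7, 0.3, -0.1]
grip_width: 0.085
gripper_force: 0.0
```

Run:
```python
from h import *
d=grab('wrist','w5.png'); t=telemetry.get_obs(); print(t['tcp_pos'],t['orientation'])
np.save('w5.npy',d,allow_pickle=True)
print(proj(d,(.4605,-.2755,.114)),proj(d,(.6145,-.117,.008)),proj(d,(.616,.016,.08)))
hsv=cv2.cvtColor(d['frame'],cv2.COLOR_RGB2HSV); m=cv2.inRange(hsv,(0,190,120),(12,255,255)); m[:,:220]=0;m[:,340:]=0; m[280:]=0
p=cv2.findNonZero(m); c=cv2.minEnclosingCircle(p); print(c, plane(d,*c[0],.114))
```

```text
[ 0.46198221 -0.27350806  0.22839101] [-3.14084806e+00 -5.72245387e-03 -8.90145822e-04]
[280.86662033 204.01756918] [140.9689849   48.18145506] [-19.34483845  39.20332141]
((281.97528076171875, 203.62940979003906), 23.655010223388672) [ 0.46086115 -0.27648503  0.114     ]
```

View pics/w5.png

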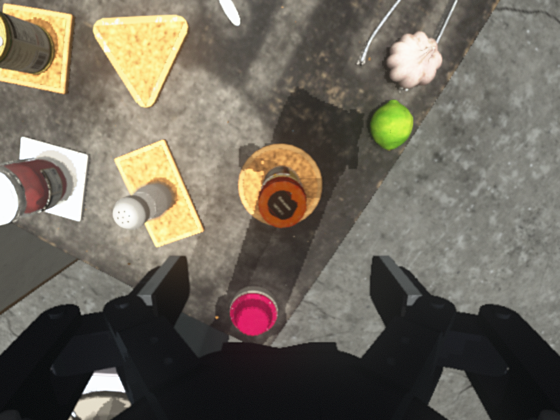

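Cap at (282,204) as expected; salt upright on oblong; triangle bare at (142,48).

Call:
apply_moves(rows=[[[-0.003,0.011,0.1],[0,0,0]],[[-0.003,0.011,0.25],[0,0,0]],[[-0.003,0.011,0.4],[0,0,0]],[[-0.003,0.011,0.53],[0,0,0]],[[-0.003,0.011,0.6],[0,0,0]],[[-0.003,0.011,0.61],[0,0,0]],[[-0.003,0.011,0.61],[0,0,0]]])

```text
clock: 22.48
tcp_pos: [0.461, -0.2782, 0.0767]
orientation: [3.141, 0.002, 0.002]
contact_force: [-0.0, 0.1, 0.4]
grip_width: 0.0858
gripper_force: 0.0
```

Call:
apply_moves(rows=[[[0,0,0],[0,0,0]],[[0,0,0],[0,0,0]],[[0,0,0],[0,0,0]],[[0,0,0],[0,0,0]],[[0,0,0],[0,0,0]],[[0,0,0],[0,0,0]],[[0,0,0],[0,0,0]],[[0,0,0],[0,0,0]]], jaw=-1, newtons=30)

```text
clock: 23.48
tcp_pos: [0.4607, -0.2784, 0.0767]
orientation: [3.141, 0.001, 0.002]
contact_force: [-1.4, 1.7, 6.7]
grip_width: 0.0435
gripper_force: 30.0
```

Run:
```python
from h import *
d=np.load('w5.npy',allow_pickle=True).item()
hsv=cv2.cvtColor(d['frame'],cv2.COLOR_RGB2HSV); m=cv2.inRange(hsv,(8,70,120),(26,255,255))
def big(x0,y0,x1,y1):
    k=np.zeros_like(m);k[y0:y1,x0:x1]=m[y0:y1,x0:x1]; n,l,s,c=cv2.connectedComponentsWithStats(k); i=1+s[1:,4].argmax(); return np.array([plane(d,u,v,.008)[:2] for v,u in np.argwhere(l==i)],np.float32)
w=big(85,5,195,112); print('tri',w.mean(0),len(w)); c=w.mean(0); r=np.linalg.norm(w-c,axis=1); print(r.max())
w=big(225,130,335,240); print('round',cv2.minAreaRect(w),cv2.minEnclosingCircle(w))
q=lambda u,v:plane(d,u,v,.008)[:2]
o=np.array([q(*p) for p in [(115,157),(162,140),(203,231),(158,246)]]); print('obl',o.mean(0)); print('salttop',plane(d,128,212,.096),'jam',plane(d,2,195,.098))
```

```text
tri [ 0.61185026 -0.11611305] 4096
0.06821567
round ((0.4557901620864868, -0.27478766441345215), (0.1030534878373146, 0.10281231254339218), 57.984344482421875) ((0.4551456570625305, -0.2737570106983185), 0.05276954919099808)
obl [ 0.44379329 -0.12428159]
salttop [ 0.44722212 -0.12648363  0.096     ] jam [0.46481816 0.00398599 0.098     ]
```

Call:
apply_moves(rows=[[[0,0,-0.12],[0,0,0]],[[0,0,-0.28],[0,0,0]],[[0.1,-0.1,-0.32],[0,0,0]],[[0.23,-0.24,-0.32],[0,0,0]],[[0.37,-0.39,-0.32],[0,0,0]],[[0.5,-0.53,-0.32],[0,0,0]],[[0.58,-0.62,-0.32],[0,0,0]],[[0.61,-0.648,-0.28],[0,0,0]],[[0.61,-0.648,-0.16],[0,0,0]],[[0.61,-0.648,-0.08],[0,0,0]]])

```text
clock: 24.72
tcp_pos: [0.6105, -0.1176, 0.0936]
orientation: [3.141, -0.002, -0.005]
contact_force: [-0.0, -0.3, -1.0]
grip_width: 0.0437
gripper_force: 31.1
```

Call:
apply_moves(rows=[[[0,0,0.03],[0,0,0]],[[0,0,0.055],[0,0,0]],[[0,0,0.07],[0,0,0]],[[0,0,0.078],[0,0,0]],[[0,0,0.078],[0,0,0]],[[0,0,0.078],[0,0,0]]])

```text
clock: 25.48
tcp_pos: [0.6128, -0.1162, 0.0768]
orientation: [3.141, 0.001, 0.001]
contact_force: [-0.6, 0.5, -0.6]
grip_width: 0.0434
gripper_force: 31.1
```

Call:
apply_moves(rows=[[[0,0,0],[0,0,0]],[[0,0,0],[0,0,0]],[[0,0,0],[0,0,0]],[[0,0,0],[0,0,0]],[[0,0,0],[0,0,0]],[[0,0,0],[0,0,0]],[[0,0,0],[0,0,0]]], jaw=1)

```text
clock: 26.35
tcp_pos: [0.6124, -0.1161, 0.0763]
orientation: [-3.142, -0.001, -0.0]
contact_force: [-0.2, -0.4, 0.1]
grip_width: 0.0854
gripper_force: 0.0
```

Call:
apply_moves(rows=[[[0,0,-0.15],[0,0,0]],[[0,0,-0.35],[0,0,0]],[[0,0,-0.55],[0,0,0]],[[-0.1,-0.09,-0.6],[0,0,0]],[[-0.25,-0.22,-0.6],[0,0,0]],[[-0.4,-0.36,-0.6],[0,0,0]],[[-0.54,-0.49,-0.6],[0,0,0]],[[-0.6,-0.54,-0.6],[0,0,0]],[[-0.6,-0.54,-0.6],[0,0,0]],[[-0.6,-0.54,-0.6],[0,0,0]]])

```text
clock: 27.6
tcp_pos: [0.4635, 0.0177, 0.2265]
orientation: [3.141, -0.002, 0.001]
contact_force: [-0.3, -0.7, 0.2]
grip_width: 0.0855
gripper_force: 0.0
```

Run:
```python
from h import *
d=grab('wrist','w6.png'); t=telemetry.get_obs(); print(t['tcp_pos'],t['orientation'])
hsv=cv2.cvtColor(d['frame'],cv2.COLOR_RGB2HSV); print(proj(d,(.463,.0194,.098)))
```

```text
[0.46349544 0.01769819 0.2264201 ] [-3.14159096e+00  2.17814926e-03 -9.72007934e-04]
[276.91143311 199.30053277]
```

View pics/w6.png

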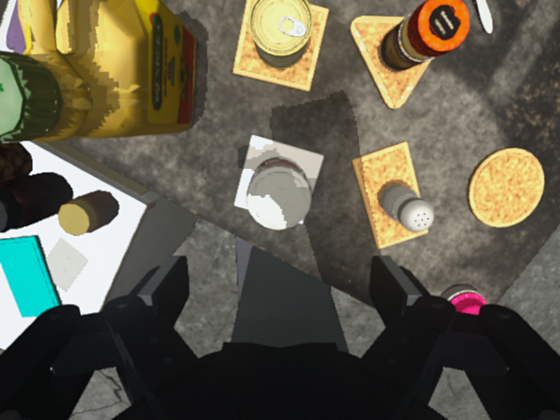

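Lid at (279,195), in place; tin, spice and salt stand upright on their coasters.

Call:
apply_moves(rows=[[[0.006,0,0.15],[0,0,0]],[[0.006,0,0.3],[0,0,0]],[[0.006,0,0.45],[0,0,0]],[[0.006,0,0.57],[0,0,0]],[[0.006,0,0.62],[0,0,0]],[[0.006,0,0.632],[0,0,0]],[[0.006,0,0.632],[0,0,0]]])

```text
clock: 28.52
tcp_pos: [0.4648, 0.0187, 0.069]
orientation: [-3.141, -0.0, -0.002]
contact_force: [0.1, -0.2, 0.5]
grip_width: 0.0855
gripper_force: 0.0
```

Call:
apply_moves(rows=[[[0,0,0],[0,0,0]],[[0,0,0],[0,0,0]],[[0,0,0],[0,0,0]],[[0,0,0],[0,0,0]],[[0,0,0],[0,0,0]],[[0,0,0],[0,0,0]],[[0,0,0],[0,0,0]],[[0,0,0],[0,0,0]]], jaw=-1, newtons=40)

```text
clock: 29.52
tcp_pos: [0.4647, 0.0186, 0.0695]
orientation: [3.141, 0.0, 0.003]
contact_force: [-0.6, -1.4, 5.2]
grip_width: 0.061
gripper_force: 42.0
```

Call:
apply_moves(rows=[[[0,0,-0.1],[0,0,0]],[[0,0,-0.3],[0,0,0]],[[0,0,-0.5],[0,0,0]],[[0,0.05,-0.6],[0,0,0]],[[0,0.18,-0.6],[0,0,0]],[[0,0.34,-0.6],[0,0,0]],[[0,0.5,-0.6],[0,0,0]],[[0,0.66,-0.6],[0,0,0]],[[0,0.8,-0.6],[0,0,0]],[[0,0.8,-0.6],[0,0,0]]])

```text
clock: 30.78
tcp_pos: [0.4626, -0.1844, 0.218]
orientation: [3.141, -0.008, -0.002]
contact_force: [-0.2, -0.1, -3.9]
grip_width: 0.0606
gripper_force: 46.3
```

Call:
apply_moves(rows=[[[-0.01,0.12,0],[0,0,0]],[[-0.03,0.27,0],[0,0,0]],[[-0.035,0.36,0],[0,0,0]],[[-0.035,0.376,0],[0,0,0]],[[-0.035,0.376,0],[0,0,0]]])

```text
clock: 31.4
tcp_pos: [0.4553, -0.2739, 0.2182]
orientation: [-3.141, -0.002, 0.001]
contact_force: [1.4, 0.2, -4.3]
grip_width: 0.0603
gripper_force: 46.3
```

Down to TCP z ≈ 0.0693 (0.149 m → 0.596).

Call:
apply_moves(rows=[[[0,0.004,0.15],[0,0,0]],[[0,0.004,0.3],[0,0,0]],[[0,0.004,0.43],[0,0,0]],[[0,0.004,0.52],[0,0,0]],[[0,0.004,0.56],[0,0,0]],[[0,0.004,0.58],[0,0,0]],[[0,0.004,0.59],[0,0,0]],[[0,0.004,0.597],[0,0,0]],[[0,0.004,0.597],[0,0,0]],[[0,0.004,0.597],[0,0,0]]])

```text
clock: 32.65
tcp_pos: [0.4558, -0.2765, 0.0696]
orientation: [3.141, 0.001, 0.002]
contact_force: [0.5, 0.9, -1.3]
grip_width: 0.0603
gripper_force: 46.3
```

Call:
apply_moves(rows=[[[0,0,0],[0,0,0]],[[0,0,0],[0,0,0]],[[0,0,0],[0,0,0]],[[0,0,0],[0,0,0]],[[0,0,0],[0,0,0]],[[0,0,0],[0,0,0]],[[0,0,0],[0,0,0]]], jaw=1)

```text
clock: 33.52
tcp_pos: [0.4553, -0.2762, 0.0691]
orientation: [3.142, 0.001, 0.0]
contact_force: [-0.1, -0.3, 0.5]
grip_width: 0.0854
gripper_force: 0.0
```

Call:
apply_moves(rows=[[[0,0,-0.1],[0,0,0]],[[0,0,-0.25],[0,0,0]],[[0,0,-0.5],[0,0,0]],[[0,0,-0.75],[0,0,0]],[[0.2,0,-1],[0,0,0]],[[0.25,-0.2,-1],[0,0,0]],[[0.25,-0.4,-1],[0,0,0]],[[0.25,-0.4,-1],[0,0,0]],[[0.25,-0.4,-1],[0,0,0]]])

```text
clock: 34.65
tcp_pos: [0.5174, -0.1767, 0.319]
orientation: [3.141, 0.001, -0.001]
contact_force: [-0.6, -0.9, -1.0]
grip_width: 0.0857
gripper_force: 0.0
```

Run:
```python
from h import *
d=grab('wrist'); t=telemetry.get_obs(); print(t['tcp_pos'],t['clock'])
np.save('w7.npy',d,allow_pickle=True)
for P in [(.456,-.2755,.098),(.613,-.1165,.114),(.4437,-.124,.096),(.6214,.0165,.08)]: u=proj(d,P); print(u)
cv2.imwrite('pics/w7.png',cv2.resize(d['frame'][0:290,60:447,::-1],None,fx=2.05,fy=2.05,interpolation=cv2.INTER_CUBIC))
```

```text
[ 0.51729879 -0.17747111  0.31891205] 34.7
[355.61968684 228.25142703]
[224.2294278   98.11841004]
[238.07339728 236.65138049]
[121.34168819  95.09523053]
```

View pics/w7.png

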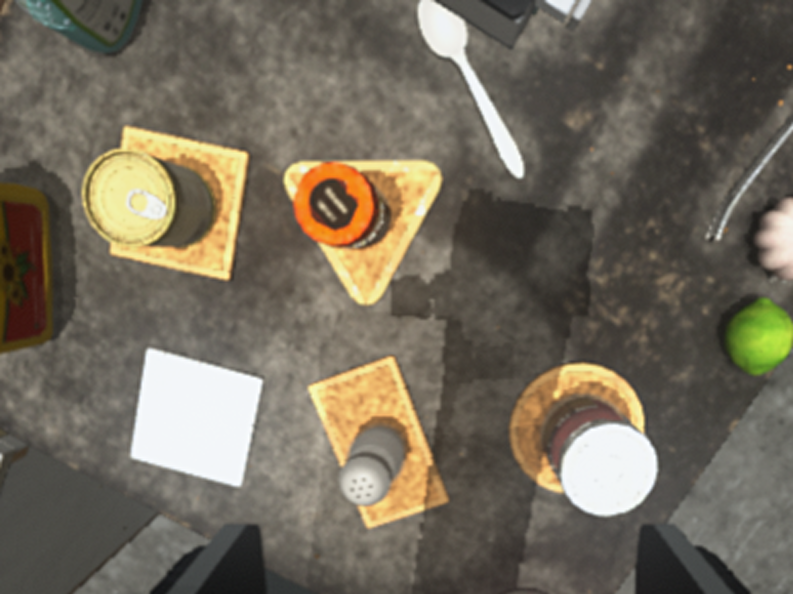

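All four stand in place: lid (357,228), cap (223,100), salt top (238,235) and tin (123,97) are each within 2 px of the pixel expected at the coaster centre. Nothing has touched the jug.

```bash
python3 -c "
from bench import job; print(job.hand_in())"
```

```text
the job is handed in; nothing more can be done
None
```

I handed the job in after about 35 s of robot time. All four things stand upright near the centre of their own coasters in the last wrist picture, none tipped, and the arm kept clear of the oil jug; the hand-in gave no verdict.

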